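# Load the dry-block heater

### The arm

A 6-joint arm with a two-finger parallel gripper is mounted at the origin on a cart in front of the work surface, level with it; the furniture and walls round the work are solid. World frame = base frame: x ahead of the robot, y to its left, z up, the work surface at z = 0. Lengths are in m, angles in degrees, forces in N, time in s.
With the tool pointing down it reaches from about 0.325 to 0.775 m from the base axis. Payload 5.5 kg.
Tool frame: the origin (TCP) lies at the centre of the arm's flange, where the gripper is bolted on; the fingertips stand 182 mm ahead of it and the grasp point (between the pads) lies 163 mm ahead of it; z points along the fingers, y is the line along which they close (so a half turn about z gives the same grasp; the last joint's range is limited). The gripper opens to 88 mm and grips with 3 to 60 N. Pads are 20 mm wide; open, the fingers measure 115 mm over their backs; the gripper's body (75 mm by 178 mm) begins 61 mm behind the grasp point.
Start: joints at [-79.337, 5.22, 70.514, -0, 104.267, -3.249], TCP at [0.144, -0.582, 0.405] pointing down, gripper open.
Joint ranges: [-164.24, 164.24], [-49.07, 125.15], [9.68, 141.18], [-86.29, 266.29], [3.28, 154.24], [-151.56, 151.56]. Speed limits (degrees/s): [147.25, 147.25, 172.46, 180, 180, 180].

### API

Orientations are given as [roll, pitch, yaw] about the fixed x, y, z axes, in that order (R = Rz(yaw) Ry(pitch) Rx(roll)).
In Python, from station import r gives the robot as it stands. The module is installed in compiled form; this text tells all that it offers. Calls block until the motion is done:
- r.reach(position, orientation): joint-space move of the TCP to a pose.
- r.servo_line(position, rotation=None, speed=0.15): straight line of the TCP; rotation=None keeps the orientation; speed is the mean speed in m/s.
- r.move_joints(angles): joint-space move.
- r.let_go() and r.grab(squeeze=None): open the fingers fully, or close them until they stop; squeeze is the grip in N (None keeps the last).
- r.wait(seconds).
- r.inverse_kinematics(position, orientation): joint angles nearest the present ones, or None.
- r.sense(): the state.
- r.snapshot(name): name is "scene" or "top" or "wrist"; returns a dict with "frame" (480x640x3 uint8, red, green, blue), "fx", "fy", "cx", "cy" (pixels), "R" (3x3) and "t" (3): a world point X has camera coordinates R X + t. Camera axes: x right, y down, z forward; pixel columns grow to the right and rows downward; lengths in m; the calibration is good to about 2 mm. A picture is of the moment at which its call begins. There is no depth.
A pose or a line that the arm cannot do raises r.IKError and nothing moves.
- r.hand_in(): hands the job in; it is judged then, once.
The state is a dict: "clock": time; "joints": joint angles; "joint_vel": joint speeds; "joint_torque": joint torques, N m; "tcp_pos": TCP position; "orientation": TCP orientation; "contact_force": force on the tool from outside, world axes, zero at the start; "torque": the same for the moment, N m; "opening": finger opening in m; "gripper_force": force on a finger pad.
Only numpy, scipy, OpenCV 4.12 (cv2) and the standard library are available. Lean on these libraries where they do the work, as an engineer would, in place of code of your own. Each camera call takes 0.05 s, during which the arm holds its last target. There are 200 camera calls.

### The job

Get the dry-block heater ready for the run: first, before lifting any of the vessels, push the blue filler bar fully down into the open gap at the left-hand end of the heater's well. Then stand the square white bottle, the amber jar and the red-capped vial upright, each fully down in the block whose pocket is made for its shape and size (any of the four bores will do for the vial), and let go of everything. Keep the vessels upright all along, and leave the black-capped vial and the tape roll where they are.

Things in the scene. Friction and masses are not known exactly. Their poses are not given: they have to be found in the camera images.
- filler: Loose blue metal filler bar, about 0.15 kg, standing on its foot: 68 mm long (x), 20 mm thick (y), 40 mm high, the lower long edges rounded at 5 mm radius. On it a steel lifting lug, 34 mm long (x), 10 mm thick (y), rising from z = 40 to 66 mm: grip it across the 10 mm. Origin: centre of the underside, z up. Either way round is the same.
- bottle: Loose square white plastic bottle with a black cap, about 0.2 kg, upright: 49 by 49 mm, 116 mm tall; the straight square body reaches up to about 70 mm, then it narrows to the cap. Origin: centre of the underside, x and y along its sides.
- jar: Loose round amber glass jar with a wide white screw cap, about 0.13 kg, upright: 56 mm diameter up to z = 48 mm, cap 53 mm diameter up to 67 mm. Origin: centre of the underside.
- vial_red: Loose small glass vial with a red screw cap, about 16 g, upright: 22 mm diameter, 51 mm tall. Origin: centre of the underside.
- heater: Fixed white heater, 312 mm wide (y), x -71 (grey front panel) to +52, rim z 70 mm. Origin: on the worktop under the well's centre; x to the rear, y left. Well 80 (x) by 288 mm (y), floor z 35; 3 blocks in it, tops z 75. Gap for the filler at the left (+y) end: y 119 to 144 mm (centre x 0, y 131.5), 80 long in x, 40 deep. Filler home: long side along x, underside at z 35, shoulders at z 75.
- block_square: Block with one square pocket for the bottle: 56 by 56 mm, in the middle, 30 mm deep (pocket floor at z = +10 mm), sides along the block's x and y. Fixed aluminium block 76 (x) by 86 (y) by 40 mm high, in the heater's well, axes as the heater's; the three blocks stand in any order at heater y = -100, -12, +76 mm, x = 0. Origin: centre of its underside, on the well floor; its top is at z = +40.
- block_round: Block with one large round pocket for the jar: 64 mm diameter, in the middle, 30 mm deep (pocket floor at z = +10 mm). Fixed aluminium block 76 (x) by 86 (y) by 40 mm high, in the heater's well, axes as the heater's; the three blocks stand in any order at heater y = -100, -12, +76 mm, x = 0. Origin: centre of its underside, on the well floor; its top is at z = +40.
- block_vials: Block with four round bores for vials, each 28 mm diameter and 25 mm deep (bore floor at z = +15 mm), centred at x = +-18 mm, y = +-20 mm. Fixed aluminium block 76 (x) by 86 (y) by 40 mm high, in the heater's well, axes as the heater's; the three blocks stand in any order at heater y = -100, -12, +76 mm, x = 0. Origin: centre of its underside, on the well floor; its top is at z = +40.
- vial_black: Loose vial like the red-capped one (22 mm diameter, 51 mm tall) but with a black cap; not part of the job, to be left alone. Origin: centre of the underside.
- tape_roll: Loose roll of beige tape lying flat, 98 mm across, 25 mm high; to be left alone. Origin: centre of the underside.
There are look-alikes about, which are no part of the job. What is meant by the vial_red is not green, and is the smaller of those in its own colour.

How it is judged:
By the outcome, as a careful person would: the job done as asked, in the order asked, and still so for the second after the job is handed in, with the robot touching nothing.
It also fails if it takes over 99 s, if anything falls off the work surface, if the arm or the gripper's body presses on something with over 40 N, if the wrist force passes 120 N, or if a joint passes its speed limit or range.

## Working session

There is one attempt and no reset: what is moved stays moved. The work goes in short steps, each a Python script; the robot and the scene stay as the last script left them, time stands still between calls to the robot, and variables do not carry over. Pictures are saved under pics/ and viewed, at most 14 in all, crops included, and the job is handed in when it is done.

```bash
mkdir -p pics; ls; python3 - <<'E'
from station import r
import cv2,pickle
d={}
for n in("top","scene"):
    s=r.snapshot(n); d[n]=s; cv2.imwrite(f"pics/{n}0.png",s["frame"][:,:,::-1]); print(n,s["fx"],s["fy"],s["cx"],s["cy"],s["R"],s["t"])
pickle.dump(d,open("d0.pkl","wb"))
print(r.sense())
E
```

```text
pics
top 505.7966641061467 505.7966641061467 316.7485160056144 238.17254409341857 [[-0.00865636 -0.99994474  0.00596562]
 [-0.99730943  0.00819895 -0.07284694]
 [ 0.07279401 -0.00658016 -0.99732529]] [-0.02250261  0.52407121  0.89039342]
scene 489.32455680044285 489.32455680044285 324.08223939519587 241.9847760267283 [[-0.51883998 -0.85473735 -0.01513732]
 [-0.51804916  0.32845142 -0.78977511]
 [ 0.68002216 -0.40192503 -0.6132097 ]] [0.26942622 0.33216037 0.52377742]
{'clock': 0.1, 'joints': array([-7.93368353e+01,  5.26019559e+00,  7.05743847e+01, -4.10520062e-04,
        1.04267999e+02, -3.24873413e+00]), 'joint_vel': array([ 0.02552802, -0.08508783, -0.16044176,  0.04651283, -0.07151624,
       -0.01801781]), 'joint_torque': array([ 3.10060743e-03, -4.47859025e+01, -4.07569349e+01,  7.00743031e-02,
        2.83832947e-02, -1.11364245e-04]), 'tcp_pos': array([ 0.14426452, -0.58245522,  0.4036109 ]), 'orientation': array([-1.79897563e+02, -5.41586323e-03,  1.39117932e+01]), 'contact_force': array([-0.06394298, -0.32578234, -0.79276046]), 'torque': array([0.04016017, 0.00044067, 0.01103299]), 'gripper_force': 0.0, 'opening': 0.08758446967034361}
```

View pics/top0.png

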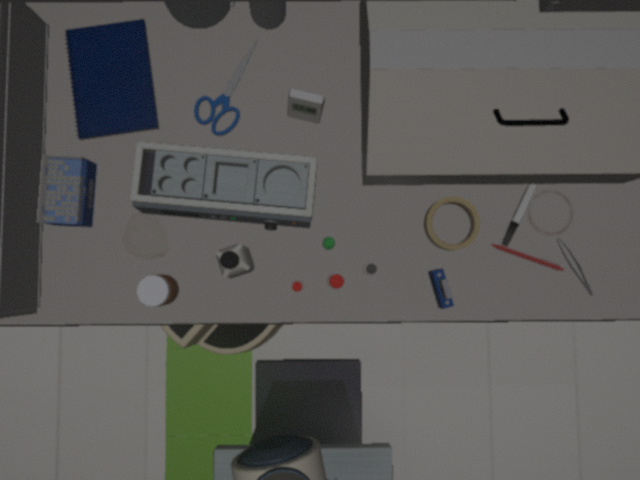

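View pics/scene0.png

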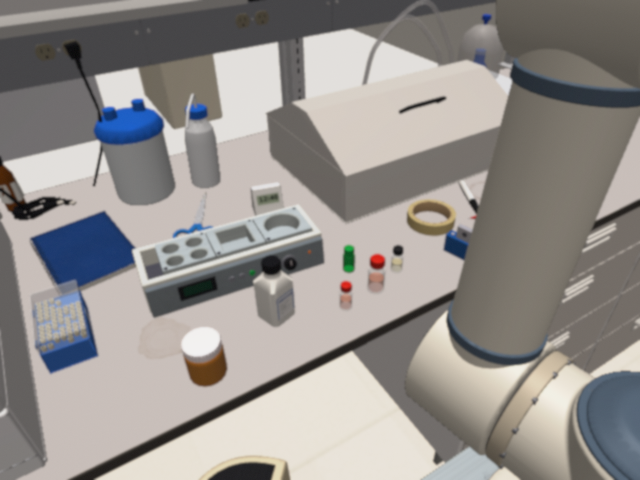

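Top view: heater at (225,183) with vials, square and round blocks running left to right, and the gap at (148,175). The bottle is at (233,260) and the jar at (155,291). Candidates:
- **Vials:** small red (297,286), large red (336,281), green (329,243), black (371,268). I choose the small red at (297,286).
- **Filler:** blue object with lug (441,288), versus the blue tip box (68,190) and the notebook (112,78). I choose (441,288).

Next is one close crop to check this.

```bash
cat > h.py <<'E'
import numpy as np,cv2
def ray(s,u,v,z):
    R=np.array(s["R"]);t=np.array(s["t"]);c=-R.T@t
    d=R.T@np.array([(u-s["cx"])/s["fx"],(v-s["cy"])/s["fy"],1]); return c+d*(z-c[2])/d[2]
def proj(s,X):
    p=np.array(X,float)@np.array(s["R"]).T+np.array(s["t"]); return np.c_[s["fx"]*p[...,0]/p[...,2]+s["cx"],s["fy"]*p[...,1]/p[...,2]+s["cy"]]
E
python3 - <<'E'
import pickle,cv2,numpy as np
from h import *
d=pickle.load(open("d0.pkl","rb"));s=d["top"];f=s["frame"][:,:,::-1]
a=cv2.resize(f[138:233,125:325],None,fx=4,fy=4,interpolation=cv2.INTER_CUBIC)
b=cv2.resize(f[236:309,280:480],None,fx=3,fy=3,interpolation=cv2.INTER_CUBIC)
b=cv2.copyMakeBorder(b,0,0,0,200,cv2.BORDER_CONSTANT)
cv2.imwrite("pics/crop1.png",cv2.convertScaleAbs(np.vstack([a,b]),alpha=1.5))
for n,u,v,z in[("filler",441,288,.04),("red",297,286,.051),("bigred",336,281,.06),("black",371,268,.051),("jar",152,291,.067),("bottle",231,260,.116),("gap",148,175,.07),("rimRL",137,143,.07),("rimRR",317,157,.07),("rimFL",133,208,.07),("rimFR",311,218,.07)]: 
    p=ray(s,u,v,z);print(n,p.round(4),np.hypot(*p[:2]).round(3))
E
```

```text
filler [ 0.4333 -0.2431  0.04  ] 0.497
red [0.4392 0.008  0.051 ] 0.439
bigred [ 0.4473 -0.0589  0.06  ] 0.451
black [ 0.4691 -0.1201  0.051 ] 0.484
jar [0.4333 0.2521 0.067 ] 0.501
bottle [0.4829 0.1112 0.116 ] 0.496
gap [0.6308 0.261  0.07  ] 0.683
rimRL [0.6866 0.2807 0.07  ] 0.742
rimRR [ 0.6599 -0.0282  0.07  ] 0.661
rimFL [0.5742 0.2856 0.07  ] 0.641
rimFR [ 0.5547 -0.0171  0.07  ] 0.555
```

View pics/crop1.png

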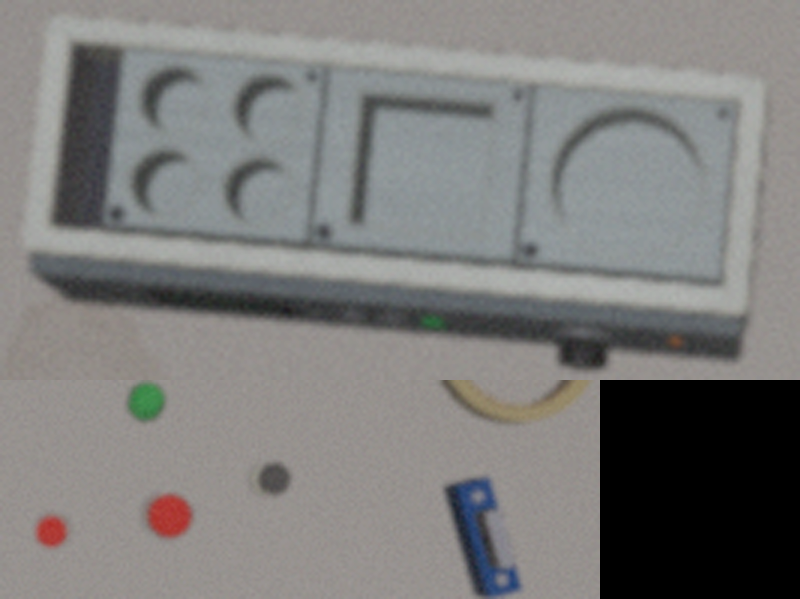

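The crop confirms it: the small red cap is at (51,531), clearly smaller than the big red at (170,516). The blue filler with its lug is at (482,540), yawed about 17°. The block order from the left is vials, square, round, with the gap at (85,135). Next, wrist views.

```bash
python3 - <<'E'
from station import r
import cv2,pickle,numpy as np
from h import *
d={}
for n,p,y in(("heat",[.55,.13,.45],-5),("ves",[.40,.13,.43],0),("fil",[.40,-.23,.36],17.6)):
    r.reach(p,[180,0,y]); s=r.snapshot("wrist"); d[n]=s; 
    R=np.array(s["R"]);print(n,(-R.T@s["t"]).round(3),R[2].round(3),r.sense()["clock"],r.sense()["joints"].round(1))
pickle.dump(d,open("d1.pkl","wb"))
im=np.hstack([cv2.resize(d[n]["frame"][:,:,::-1],(400,300)) for n in("ves","fil")])
cv2.imwrite("pics/w2.png",cv2.convertScaleAbs(im,alpha=1.4)); cv2.imwrite("pics/wh.png",cv2.convertScaleAbs(d["heat"]["frame"][:,:,::-1],alpha=1.4))
E
```

```text
heat [0.622 0.123 0.43 ] [-0.258  0.023 -0.966] 3.0333 [  9.8   0.6  70.6  -0.  108.7 104.8]
ves [0.472 0.13  0.411] [-0.258  0.001 -0.966] 3.7417 [ 13.3 -21.9  92.4  -0.  109.4 103.4]
fil [ 0.469 -0.208  0.34 ] [-0.247 -0.077 -0.966] 5.1667 [-34.  -16.6  95.4   0.  101.2  38.3]
```

View pics/w2.png

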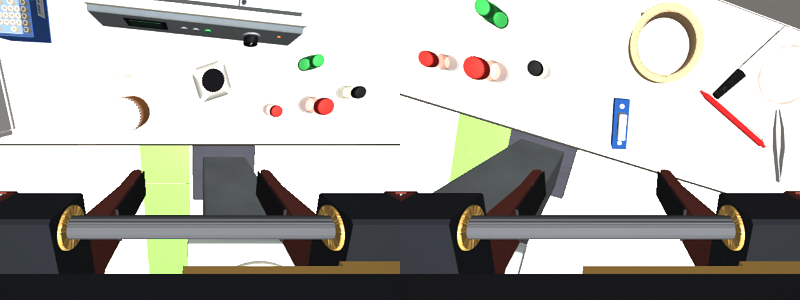

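View pics/wh.png

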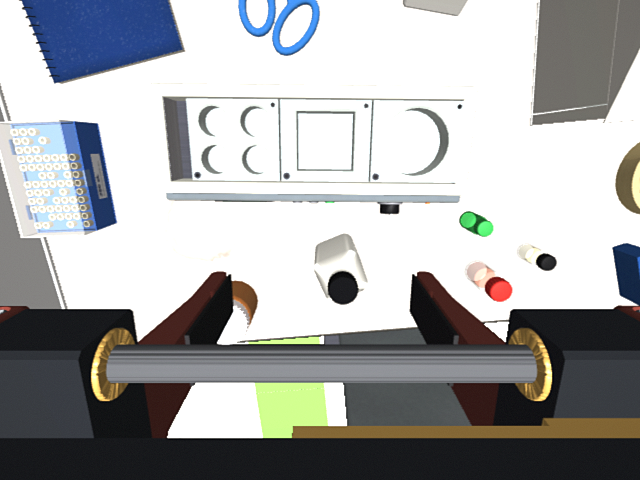

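The wrist pictures are sharp. In the heater view the gap is at (175,140), the bores are around (235,140), the square pocket is at (325,140) and the round one at (412,140). In the right-hand half of w2, the filler is at (621,123). I'll fit poses to the model edges.

```bash
cat >> h.py <<'E'
from scipy.optimize import differential_evolution
def seg(a,b,z,n=40):
    t=np.linspace(0,1,n)[:,None]; p=np.array(a)*(1-t)+np.array(b)*t; return np.c_[p,np.full(n,z)]
def rect(cx,cy,lx,ly,z):
    c=[(cx+i*lx/2,cy+j*ly/2) for i,j in((1,1),(1,-1),(-1,-1),(-1,1))]; return np.vstack([seg(c[k],c[(k+1)%4],z) for k in range(4)])
def circ(cx,cy,dm,z,n=60):
    a=np.linspace(0,2*np.pi,n,endpoint=False); return np.c_[cx+dm/2*np.cos(a),cy+dm/2*np.sin(a),np.full(n,z)]
def place(P,q):
    a=np.radians(q[2]);c,s=np.cos(a),np.sin(a); return P@np.array([[c,s,0],[-s,c,0],[0,0,1]])+[q[0],q[1],0]
def grad(s,sig):
    f=cv2.GaussianBlur(s["frame"].astype(np.float32),(0,0),1); g=0
    for k in range(3): g=np.maximum(g,np.hypot(cv2.Sobel(f[:,:,k],5,1,0),cv2.Sobel(f[:,:,k],5,0,1)))
    return cv2.GaussianBlur(np.minimum(g,120),(0,0),sig)
def fit(views,P,q0,d=(.012,.012,6)):
    q0=np.array(q0,float)
    for sig in(2.,.7):
        G=[grad(s,sig) for s in views]
        def cost(q):
            return -sum(cv2.remap(g,*[m[:,None].astype(np.float32) for m in proj(s,place(P,q)).T],cv2.INTER_LINEAR).mean() for s,g in zip(views,G))
        k=differential_evolution(cost,[(a-b,a+b+1e-6) for a,b in zip(q0,d)],seed=1,tol=1e-6,maxiter=150); q0=k.x; d=[x/4 for x in d]
    return k.x,k.fun
def draw(s,P,q,im=None):
    im=s["frame"][:,:,::-1].copy() if im is None else im
    for u,v in proj(s,place(P,q)):
        if 0<=u<640 and 0<=v<480: im[int(round(v)),int(round(u))]=(255,0,255)
    return im
HE=np.vstack([rect(0,0,.056,.056,.075)+[0,-.012,0],circ(0,-.1,.064,.075),rect(0,-.012,.076,.088,.075)]+[rect(0,y,.076,.086,.075) for y in(.076,-.1)]+[circ(x,.076+y,.028,.075) for x in(.018,-.018) for y in(.02,-.02)])
FI=np.vstack([rect(0,0,.068,.02,.04),rect(0,0,.034,.01,.066)])
E
python3 - <<'E'
import pickle
from h import *
d=pickle.load(open("d1.pkl","rb"));t=pickle.load(open("d0.pkl","rb"))["top"]
for v in([d["heat"]],[t]): q,c=fit(v,HE,[.628,.13,-4.9]);print("heater",q.round(4),c); 
qh=fit([d["heat"]],HE,[.628,.13,-4.9])[0]
for v in([d["fil"]],[t]): q2,c=fit(v,FI,[.433,-.243,17.6],(.012,.012,12));print("filler",q2.round(4),c)
qf=fit([d["fil"]],FI,[.433,-.243,17.6],(.012,.012,12))[0]
a=draw(d["heat"],HE,qh)[75:220,150:480]
b=draw(d["fil"],FI,qf)[140:250,280:445]
a=cv2.resize(a,None,fx=2.4,fy=2.4,interpolation=0);b=cv2.resize(b,None,fx=2.2,fy=2.2,interpolation=0)
b=cv2.copyMakeBorder(b,0,0,0,a.shape[1]-b.shape[1],0);cv2.imwrite("pics/ov.png",np.vstack([a,b]))
E
```

```text
heater [ 0.6256  0.132  -5.5994] -98.39892578125
heater [ 0.616   0.1336 -8.5501] -44.1190071105957
filler [ 0.4346 -0.2466 15.1814] -117.4439468383789
filler [ 0.4318 -0.2384 14.8277] -80.55671691894531
```

View pics/ov.png

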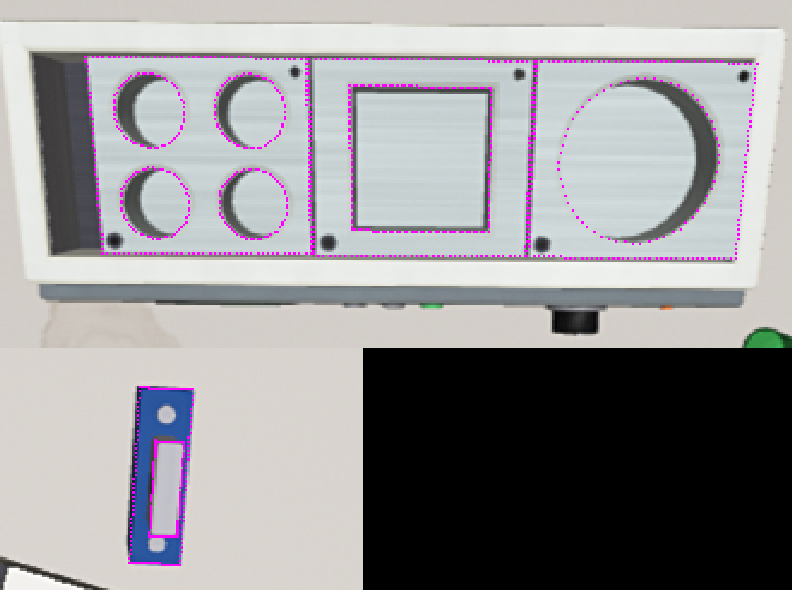

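The overlays match to about 1 px: heater (0.626, 0.132, -5.6°), filler (0.434, -0.246, 15.2°). One heater view with the wrist turned 180° will cancel the camera bias. Then I grasp the filler.

```bash
python3 - <<'E'
from station import r
import pickle
from h import *
r.reach([.43,-.24,.30],[180,0,15.2]); r.servo_line([.4346,-.2462,.227],speed=.12)
r.grab(40);s=r.sense();print(s["opening"],s["gripper_force"],s["tcp_pos"],s["contact_force"])
r.servo_line([.4346,-.2462,.32],speed=.15)
r.reach([.60,.13,.46],[180,0,175]); w=r.snapshot("wrist");pickle.dump(w,open("d2.pkl","wb"))
print(r.sense()["clock"],r.sense()["opening"],r.sense()["joints"].round())
q,c=fit([w],HE,[.6256,.132,-5.6],(.012,.012,4));print(q.round(4),c)
im=draw(w,HE,q);cv2.imwrite("pics/ov2.png",im)
E
```

```text
0.010336431194418176 39.96439576148987 [ 0.4345883  -0.24620416  0.22695587] [ 0.12925043 -0.14761648 -0.39751396]
10.075 0.009645670606375976 [  9.   9.  61.  -0. 110. -76.]
[ 0.626   0.1321 -5.6257] -89.50438690185547
```

View pics/ov2.png

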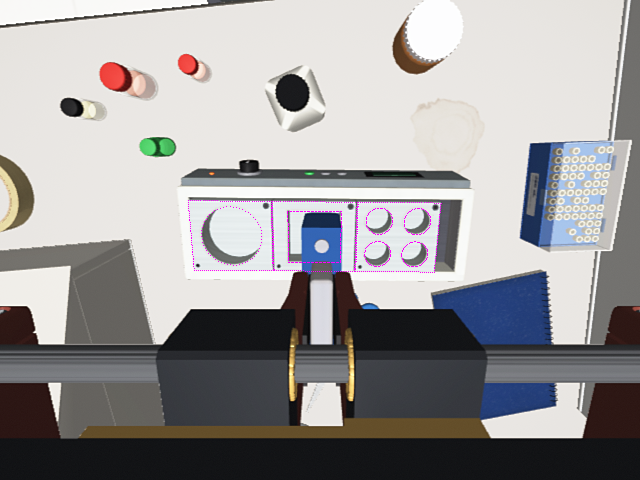

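The second view gives heater (0.626, 0.1321, -5.6°), which agrees to under 1 mm. The filler is in the grip, so I insert it now.

```bash
cat >> h.py <<'E'
QH=np.array([.6258,.132,-5.61])
def hw(x,y): return place(np.array([[x,y,0.]]),QH)[0][:2]
E
python3 - <<'E'
from station import r
from h import *
p=hw(0,.1315);o=[180,0,174.39];print(p)
r.reach([*p,.345],o)
f0=r.sense()["contact_force"]
for z in(.31,.296,.288,.28,.274,.268,.264,.262):
    r.servo_line([*p,z],speed=.06); s=r.sense();f=s["contact_force"]-f0;print(z,s["tcp_pos"].round(4),f.round(1),s["opening"].round(4))
    if f[2]>20: break
print(s["clock"])
E
```

```text
[0.63865499 0.26287016]Traceback (most recent call last):
  File "<stdin>", line 7, in <module>
AttributeError: 'float' object has no attribute 'round'
```

```bash
python3 - <<'E'
from station import r
from h import *
p=hw(0,.1315)
for z in(.31,.296,.288,.28,.274,.268,.264,.262):
    r.servo_line([*p,z],speed=.06); s=r.sense();f=s["contact_force"];print(z,s["tcp_pos"].round(4),f.round(1),round(s["opening"],4))
    if f[2]>20: break
print(s["clock"])
E
```

```text
0.31 [0.6387 0.2629 0.3106] [-0.2  1.1 -2.6] 0.0099
0.296 [0.6385 0.2628 0.2947] [-0.7  0.6 -1.7] 0.0093
0.288 [0.6385 0.2628 0.2872] [ 0.3 -0.2 -2.5] 0.0097
0.28 [0.6385 0.2628 0.2791] [-0.1 -0.8 -1.2] 0.0098
0.274 [0.6385 0.2628 0.2733] [-1.1  1.  -1.7] 0.0098
0.268 [0.6385 0.2629 0.2672] [-0.5 -0.4 -1.3] 0.0097
0.264 [0.6386 0.2628 0.2636] [-0.6  0.3 -2. ] 0.0098
0.262 [0.6387 0.2628 0.2621] [ 0.6  0.5 -1.8] 0.0098
13.7583
```

```bash
python3 - <<'E'
from station import r
import pickle
from h import *
p=hw(0,.1315)
for z in(.2605,.259,.2575,.256):
    r.servo_line([*p,z],speed=.03); s=r.sense();f=s["contact_force"];print(z,s["tcp_pos"].round(4),f.round(1))
    if f[2]>12: break
r.let_go(); r.servo_line([*p,.36],speed=.2); print(r.sense()["clock"])
r.reach([.46,.13,.43],[180,0,174.4]); w=r.snapshot("wrist"); t=r.snapshot("top")
pickle.dump((w,t),open("d3.pkl","wb")); print(r.sense()["clock"])
im=np.hstack([cv2.resize(w["frame"],(400,300)),cv2.resize(t["frame"][135:285,110:310],(400,300))])
cv2.imwrite("pics/a3.png",im[:,:,::-1])
E
```

```text
0.2605 [0.6386 0.2629 0.262 ] [-3.6 -1.4  6.3]
0.259 [0.6385 0.2629 0.262 ] [-5.5 -1.7 10.7]
0.2575 [0.6383 0.2629 0.2619] [-7.3 -2.5 14.1]
16.4333
17.4583
```

View pics/a3.png

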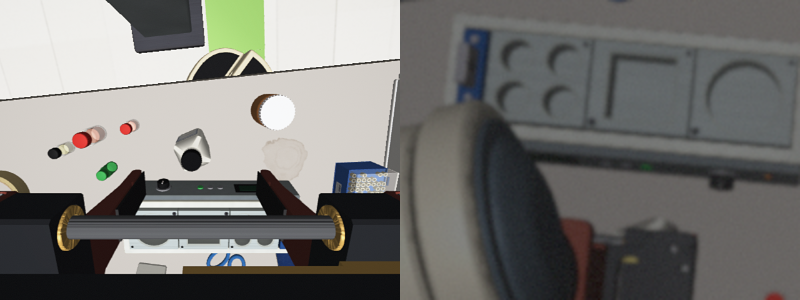

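The filler is home: it stopped hard at the expected height, and the top view shows blue filling the gap at (475,70). Now I fit the vessels jointly from three views.

```bash
python3 - <<'E'
import pickle
from h import *
d=pickle.load(open("d1.pkl","rb"));t=pickle.load(open("d0.pkl","rb"))["top"];w2=pickle.load(open("d2.pkl","rb"));w3=pickle.load(open("d3.pkl","rb"))[0]
V=[d["ves"],w3,w2]
def best(name,z,q0,ds):
    k=min(((fit(V,circ(0,0,D,z),[*q0,0],(.015,.015,0)),D) for D in ds),key=lambda k:k[0][1]); print(name,k[0][0].round(4),k[0][1].round(1),k[1])
    for v in V: print("   single",fit([v],circ(0,0,k[1],z),[*k[0][0][:2],0],(.008,.008,0))[0][:2].round(4))
    return k[0][0],k[1]
vr=best("red",.051,[.439,.008],[.016,.018,.02,.022])
ja=best("jar",.067,[.433,.252],[.053])
bo=best("cap",.116,[.483,.111],[.024,.028,.032,.036])
# bottle foot/body yaw
for z in(.06,.066,.07): 
    q=fit(V,rect(0,0,.049,.049,z),[bo[0][0],bo[0][1],20],(.004,.004,45));print("body",z,q[0].round(4),q[1])
q=fit(V,np.vstack([rect(0,0,.049,.049,.0),rect(0,0,.049,.049,.066)]),[bo[0][0],bo[0][1],20],(.004,.004,45));print("both",q[0].round(4),q[1])
ims=[]
for v,c in((d["ves"],(.46,.13)),(w3,(.46,.13)),(w2,(.46,.13))):
    im=v["frame"][:,:,::-1].copy()
    for P,qq in((circ(0,0,vr[1],.051),vr[0]),(circ(0,0,.053,.067),ja[0]),(circ(0,0,bo[1],.116),bo[0]),(rect(0,0,.049,.049,.066),q[0]),(rect(0,0,.049,.049,0),q[0])): draw(v,P,qq,im)
    u,w=proj(v,np.array([[*c,.05]]))[0].astype(int); x0=int(np.clip(u-150,0,340));y0=int(np.clip(w-70,0,340)); ims.append(cv2.resize(im[y0:y0+130,x0:x0+300],(456,198),interpolation=0))
cv2.imwrite("pics/ov3.png",np.vstack(ims))
E
```

```text
red [0.4404 0.0087 0.    ] -358.4 0.018
   single [0.4404 0.0086]
   single [0.44   0.0087]
   single [0.4408 0.0086]
jar [0.4358 0.2511 0.    ] -290.9 0.053
   single [0.4358 0.2511]
   single [0.4356 0.2511]
   single [0.4361 0.2512]
cap [0.4856 0.1151 0.    ] -324.3 0.028
   single [0.4852 0.1149]
   single [0.4836 0.1152]
   single [0.4862 0.1152]
body 0.06 [ 0.4867  0.1155 11.2665] -231.58468627929688
body 0.066 [ 0.4874  0.1148 18.5712] -228.23794555664062
body 0.07 [ 0.4855  0.1143 19.3554] -232.41177368164062
both [ 0.4861  0.1145 20.0012] -232.84982299804688
```

View pics/ov3.png

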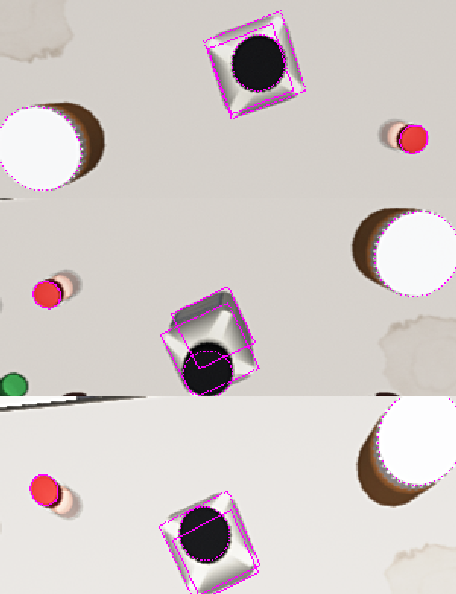

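All three fits agree to about 1 mm: vial (0.4404, 0.0087), jar (0.4358, 0.2511), bottle (0.4858, 0.1148, yaw 20°). The vial goes first, because the bottle would foul the gripper later.

```bash
cat > mv.py <<'E'
from station import r
from h import *
def move(src,yaw,zg,squeeze,dst,zbase,up=.41):
    r.reach([*src,zg+.14],[180,0,yaw]); r.servo_line([*src,zg],speed=.15); r.grab(squeeze)
    print("grip",round(r.sense()["opening"],4),r.sense()["gripper_force"])
    r.servo_line([*src,up],speed=.25); p=hw(*dst); r.reach([*p,up],[180,0,84.39])
    z=zg+zbase; r.servo_line([*p,z+.045],speed=.2); r.wait(.2); f0=r.sense()["contact_force"]
    for k in(.03,.022,.015,.008,.004,.002,0,-.001,-.002,-.003):
        r.servo_line([*p,z+k],speed=.06); s=r.sense(); f=s["contact_force"]-f0; print(k,(s["tcp_pos"][2]-z).round(4),f.round(1))
        if f[2]>4: break
    print("open",round(s["opening"],4),s["clock"]); return p,k
E
python3 - <<'E'
from mv import *
p,k=move([.4404,.0087],90,.209,15,[-.018,.056],.050)
if k<=.002: r.let_go(); r.servo_line([*p,.41],speed=.25)
print(r.sense()["clock"])
E
```

```text
grip 0.0218 14.867447465658188
0.03 0.0288 [1.9 0.4 0.6]
0.022 0.0212 [ 1.   0.4 -0.1]
0.015 0.0143 [1.5 0.7 1.7]
0.008 0.0072 [ 0.7 -0.5  0.4]
0.004 0.0036 [ 2.2 -0.   1.3]
0.002 0.0019 [0.7 0.4 1.2]
0 -0.0 [0.2 0.6 0.9]
-0.001 -0.0002 [-0.4 -0.2  5.2]
open 0.0215 25.7167
27.5833
```

Vial seated on the bore floor. Jar next.

```bash
python3 - <<'E'
from mv import *
p,k=move([.4358,.2511],90,.220,25,[0,-.1],.045)
if k<=.002: r.let_go(); r.servo_line([*p,.43],speed=.25)
print(r.sense()["clock"])
E
```

```text
grip 0.0546 25.000220123911276
0.03 0.0289 [-0.3 -0.2  1.5]
0.022 0.0212 [-0.3  0.8  1. ]
0.015 0.0143 [0.  0.6 1.2]
0.008 0.0072 [0.4 0.5 1.9]
0.004 0.0036 [0.7 0.3 1.3]
0.002 0.0019 [0.5 2.  0.5]
0 0.0003 [0.6 1.4 1.9]
-0.001 0.0002 [-1.8  0.5  7.3]
open 0.0549 35.15
36.6583
```

Jar seated. Now the bottle.

```bash
python3 - <<'E'
from mv import *
r.reach([.4858,.1148,.40],[180,0,110])
p,k=move([.4858,.1148],110,.223,25,[0,-.012],.045,.43)
if k<=.002:
    r.let_go(); r.servo_line([*p,.43],speed=.25); r.reach([.45,.0,.45],[180,0,174.4])
    im=r.snapshot("scene")["frame"]; t=r.snapshot("top")["frame"]
    cv2.imwrite("pics/end.png",np.hstack([cv2.resize(im[180:360,110:350],(400,300)),cv2.resize(t[135:285,110:310],(400,300))])[:,:,::-1])
print(r.sense()["clock"])
E
```

```text
grip 0.0486 24.775051474571228
0.03 0.0288 [-0.9  0.5  1.4]
0.022 0.0212 [-1.2  0.2  0.7]
0.015 0.0143 [0.6 1.1 0.7]
0.008 0.0072 [-0.1  0.5  0.9]
0.004 0.0036 [-0.2  0.2 -0.4]
0.002 0.0019 [-0.2  0.3  0.6]
0 0.0001 [0.9 0.1 2.2]
-0.001 0.0 [-2.6 -0.3  7.4]
open 0.0487 44.1167
47.35
```

View pics/end.png

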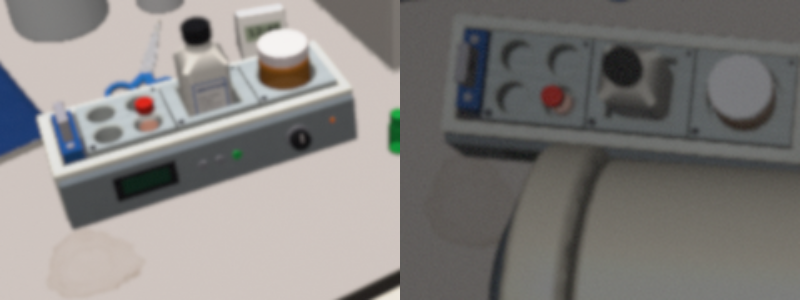

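The left half shows the filler in the gap (65,130), the red vial in a bore (145,110), the bottle in the square pocket (205,80) and the jar in the round one (285,60). All are upright and seated, with the gripper clear.

```bash
python3 -c "
from station import r
print(r.hand_in())"
```

```text
the job is handed in; nothing more can be done
None
```

The job is handed in at about 47 s of the 99 s: the filler was pushed home first, then the red-capped vial, the jar and the bottle were each seated upright in their own block and released, with the black-capped vial and the tape roll left alone.

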